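# Prop leg and key tray at the moon gate

## Robot

A 6-joint arm with a two-finger parallel gripper is mounted at the origin on the work surface. World frame = base frame: x ahead of the robot, y to its left, z up, the work surface at z = 0. Lengths are in m, angles in rad, forces in N, time in s.
With the tool pointing down it reaches from about 0.35 to 0.725 m from the base axis. Payload 4.3 kg.
Tool frame: the origin (TCP) lies on the centre line of the jaws, within the pads' length; the fingertips stand 14 mm ahead of it and the grasp point (between the pads) lies 5 mm behind it; z points along the fingers, y is the direction in which the jaws open and shut (so a half turn about z gives the same grasp; the last joint's range is limited). The gripper opens to 85 mm and grips with 20 to 120 N. Pads are 22 mm wide; open, the fingers measure 114 mm over their backs; the gripper's body (76 mm by 85 mm) begins 54 mm behind the grasp point. The pads swing forward as they close: fully open they stand 13 mm farther back than shut.
Start: joints at [1.116, 0.377, 0.081, 1.274, 0, 1.46], TCP at [0.194, 0.541, 0.245] pointing down, gripper open.
Joint ranges: [-2.72, 2.72], [-0.84, 1.66], [-1.02, 1.22], [-1.77, 2.12], [-1.37, 1.28], [-3.14, 3.14]. Speed limits (rad/s): [2.57, 2.57, 3.14, 3.14, 3.14, 3.14].

## Interface

Orientations are given as a unit quaternion [w, x, y, z].
In Python, from rig import * gives the robot as it stands. The module is installed in compiled form; this text tells all that it offers.
- The arm moves only by the shell command python3 -m jog 'ROWS' [OPENING] [FORCE]. ROWS is JSON, one flat list of numbers, 6 for each row, row after row: the shift along the tool's x, y, z in cm, then the turn, a rotation vector about the tool's x, y, z in degrees. In form: [tx, ty, tz, ax, ay, az, tx, ty, tz, ax, ay, az, ...]. A call has 1 to 8 rows; each row is the pose to reach, as a shift and turn from the pose commanded when the call began, along the tool's axes at that moment; what a row does not reach only later rows make up. A row lasts 1/10 s, in which the tool goes at most 50 mm and 8.59 degrees, less where a joint would pass 70% of its speed; a pose out of reach is approached as far as the arm can. A call with a gripper value outside its range is refused whole. OPENING is the opening, from -1 (shut) to 1 (fully open), set as the call begins (- or left out, the last holds). The fingers move at their own pace and stop on an object; FORCE is the grip in N (left out, the last holds). Time passes only in rows, so rows that repeat a pose let the fingers close. It gives the time, the measured TCP pose, the force and the opening at its end, in the units of the state.
- observe(): the state, without advancing time (a new reading comes with each control period).
- snapshot(name): name is "side" or "top" or "wrist"; returns the picture (384x512x3 uint8, red, green, blue); there is no depth.
- camera_model(name): a dict with "mtx" (3x3 intrinsics, pixels), "extrinsics" (4x4, takes a point from world to camera coordinates). Camera axes: x right, y down, z forward; pixel columns grow to the right and rows downward; lengths in m; the calibration is good to about 2 mm. The wrist camera is an equidistant fisheye: a pixel r from the principal point sees the ray r / f radians off the axis. A picture is of the moment at which its call begins: read the wrist's pose just before it. camera_model takes no time and is no camera call; for the wrist camera it gives the pose at the moment of the call.
- job_done(): hands the job in, once; it reports no verdict.
The state is a dict: "time_s": time; "joint_positions": joint angles; "joint_vel": joint speeds; "tau": joint torques, N m; "tool_pos": TCP position; "tcp_rot": TCP orientation; "force": force on the tool from outside, world axes, zero at the start; "ft_torque": the same for the moment, N m; "grip_width": finger opening in m.
Only numpy, scipy, OpenCV 4.12 (cv2) and the standard library are available. Lean on these libraries where they do the work, as an engineer would, in place of code of your own. Each camera call takes 0.05 s, during which the arm holds its last target.

## Task

Swing the folding prop leg of the walnut box out by pushing it until it meets its stop, and keep it pressed home there for half a second with about 10 N, never pushing the leg with more than 20 N. Then pick up the bamboo tray by its bar and set it down gently on the opened flap and the leg, level, square to the box and centred on its place, and let go. Leave the torch, the padlock and the glass stone as they are.

Things in the scene. Friction and masses are not known exactly. Their poses are not given: they have to be found in the camera images.
- keybox: fixed walnut box, 170 x 290 x 158 mm high. Origin on the table under the leg's vertical pivot; x points out of the front, y along the front (mm): plinth y -145 to 145, front face x = -9; opened flap flat on it, x -61 to -9, top z = 60; behind it the box, x -59 to -179, top z = 158. Brass stop block beside the pivot: x -9 to 21, y -19.5 to -7.5, up to z = 55
- leg (a joint): prop leg's angle, rad: 0 = folded along the plinth (leg along the box's +y), grows as it swings out; 1.571 = leg along the box's +x, where it meets a hard stop. Stiff hinge (0.12 N m of friction): stays where it is left, takes 1 to 1.5 N near its end to move; at the stop the force rises within a millimetre or so
- leg_end (a point): middle of the top edge of the leg's free end, 130 mm from the pivot, 60 mm above the table. The leg is a wooden bar 14 mm thick (centred on the line from pivot to end), 30 to 60 mm above the table; its last 28 mm is a foot down to 3 mm above the table. Swung out by pushing the side that faces the plinth
- tray: loose bamboo tray, 110 (x) x 140 (y) x 16 mm high, 0.18 to 0.29 kg, same both ways round; origin at the centre of its underside. A carrying bar runs over its middle along y: 16 mm thick, 110 mm long, from 30 to 50 mm above the underside, on two 12 mm wide posts at y = -49 and 49 mm
- tray_spot (a point): where the centre of the tray's underside belongs, with the tray's x along the box's x: 30 mm in front of the pivot, 60 mm above the table, over the line of the leg when it is at its stop. The tray's back 16 mm then rest on the flap, the rest on the leg
- torch: bystander: orange torch with a toggle switch lying on the table, 120 long (x) x 40 x 40 mm; origin under its middle
- padlock: bystander: nickel padlock lying flat on the flap's corner on the box's -y side, about 36 x 56 x 18 mm; origin under its body
- stone: bystander: smooth glass stone on the table, 54 mm across, 26 mm high; origin under its middle
Not all that is in view belongs to the job. Of the things like the tray, leave any that is pink; of the rest the smaller one is meant.

How it is judged:
By the outcome, as a careful person would: the job done as asked, in the order asked, and still so for the second after the job is handed in, with the robot touching nothing.
It also fails if it takes over 59 s, if anything falls off the work surface, if the arm or the gripper's body presses on something with over 40 N, if the wrist force passes 120 N, or if a joint passes its speed limit or range.

## Working session

There is one attempt and no reset: what is moved stays moved. The work goes in short steps, Python scripts to look and compute and a shell command to move; the robot and the scene stay as the last step left them, time stands still between calls to the robot, and variables do not carry over. Pictures are saved under pics/ and viewed, and the job is handed in when it is done.

```bash
mkdir -p pics; ls; python3 - <<'E'
from rig import *
import cv2
print(observe())
for n in ["side","top","wrist"]:
    m=camera_model(n); print(n,m)
    cv2.imwrite(f"pics/{n}0.png",snapshot(n)[:,:,::-1])
E
```

```text
pics
{'time_s': 0.0, 'joint_positions': array([ 1.11570896e+00,  3.78079298e-01,  7.96121236e-02,  1.27438816e+00,
       -7.99315033e-06,  1.46050058e+00]), 'joint_vel': array([-0.00131879, -0.00085524, -0.00069949,  0.00329013, -0.00042615,
       -0.00122224]), 'tau': array([-1.06164542e-03, -4.63602018e+01,  2.69875342e+01,  2.05646118e-02,
       -3.11186313e-04,  8.33445227e-06]), 'tool_pos': array([0.19406589, 0.54059147, 0.24434624]), 'tcp_rot': array([-2.83332659e-04,  1.71543040e-01,  9.85176089e-01, -9.89753575e-04]), 'force': array([ 0.67979321,  0.18016195, -0.01463095]), 'ft_torque': array([-0.05743825, -0.01737089, -0.03127897]), 'grip_width': 0.08537014684528564}
side {'mtx': array([[376.71749538,   0.        , 261.26794041],
       [  0.        , 376.71749538, 190.71245777],
       [  0.        ,   0.        ,   1.        ]]), 'extrinsics': array([[-0.9544898 , -0.29770896, -0.01784925,  0.52374697],
       [-0.17780064,  0.61605775, -0.76737199,  0.17219922],
       [ 0.23944968, -0.72927513, -0.64095369,  0.90555564],
       [ 0.        ,  0.        ,  0.        , 
[... 267 characters left out ...]
0.9895577 ,  0.02870605, -0.14124985,  0.55994527],
       [ 0.14139719,  0.00315941, -0.9899479 ,  1.1631595 ],
       [ 0.        ,  0.        ,  0.        ,  1.        ]])}
wrist {'mtx': array([[297.31863964,   0.        , 265.41407979],
       [  0.        , 297.31863964, 188.54190178],
       [  0.        ,   0.        ,   1.        ]]), 'extrinsics': array([[ 3.37765273e-01,  9.41230121e-01, -6.92428785e-04,
        -5.74241100e-01],
       [ 8.95190413e-01, -3.21016245e-01,  3.09164509e-01,
        -4.00362658e-02],
       [ 2.90772668e-01, -1.05044890e-01, -9.51008321e-01,
         3.80764849e-01],
       [ 0.00000000e+00,  0.00000000e+00,  0.00000000e+00,
         1.00000000e+00]])}
```

View pics/top0.png

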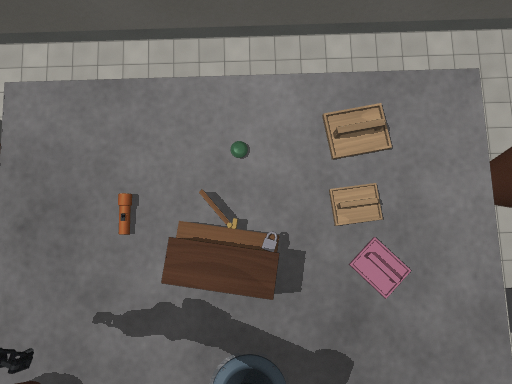

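View pics/side0.png

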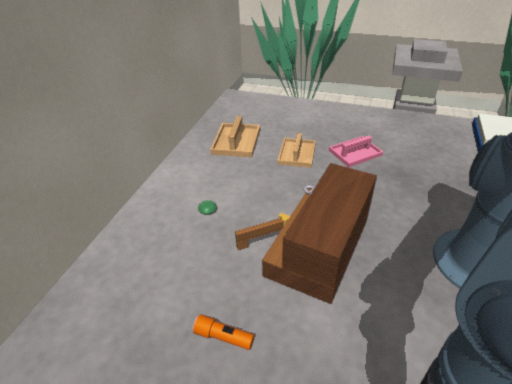

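View pics/wrist0.png

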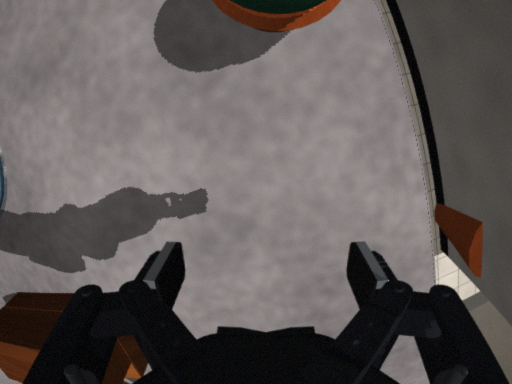

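Candidates for the tray in the top picture: large bamboo (357,132), small bamboo (357,204), pink (380,267). By the description it is the small bamboo at (357,204). The leg is partly out, from about (232,225) to (202,193). I'll check both in close crops.

```bash
cat > h.py <<'E'
import numpy as np, cv2
from rig import *
def proj(name,P,m=None):
    m=m or camera_model(name); P=np.atleast_2d(P); E=m["extrinsics"]
    c=P@E[:3,:3].T+E[:3,3]; p=c@m["mtx"].T
    return p[:,:2]/p[:,2:]
def unproj(name,uv,z,m=None):
    m=m or camera_model(name); E=m["extrinsics"];R=E[:3,:3];t=E[:3,3]
    o=-R.T@t; uv=np.atleast_2d(uv)
    d=np.c_[uv,np.ones(len(uv))]@np.linalg.inv(m["mtx"]).T@R
    s=(z-o[2])/d[:,2]; return o+d*s[:,None]
def crop(src,box,k,out):
    im=cv2.imread(src) if isinstance(src,str) else src[:,:,::-1]; x0,y0,x1,y1=box
    cv2.imwrite(out,cv2.resize(im[y0:y1,x0:x1],None,fx=k,fy=k,interpolation=cv2.INTER_CUBIC))
E
python3 - <<'E'
from h import *
crop("pics/top0.png",(150,180,300,310),5,"pics/c_box.png")
crop("pics/top0.png",(310,90,420,310),2.7,"pics/c_trays.png")
crop("pics/top0.png",(320,175,395,235),10,"pics/c_tray.png")
crop("pics/side0.png",(180,110,400,310),3.2,"pics/c_side.png")
E
```

```text
(no output)
```

View pics/c_box.png

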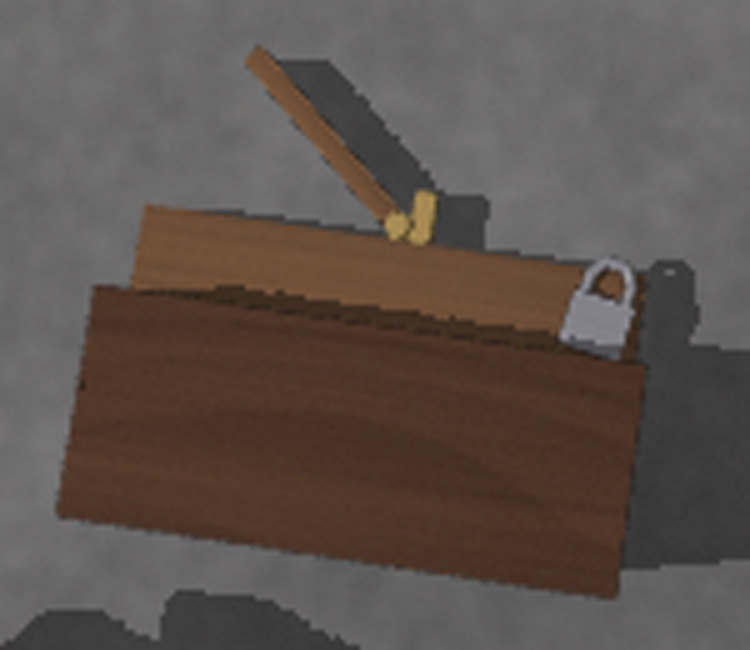

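View pics/c_tray.png

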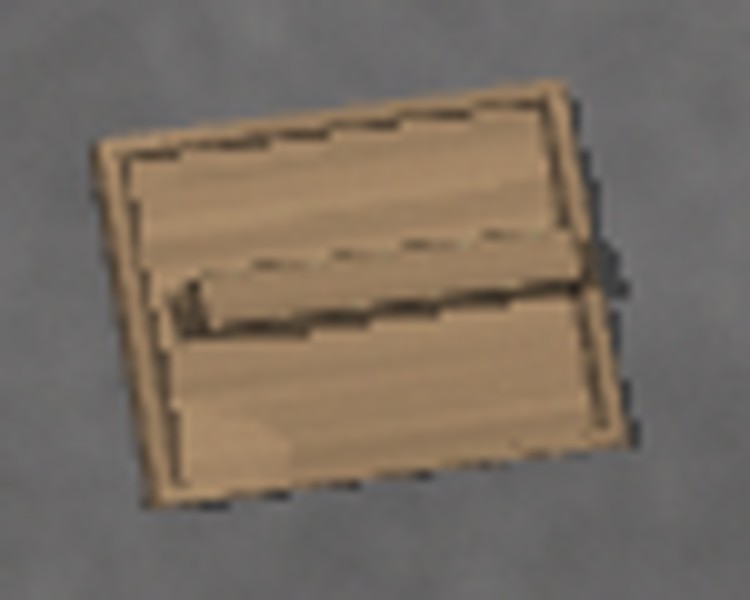

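View pics/c_side.png

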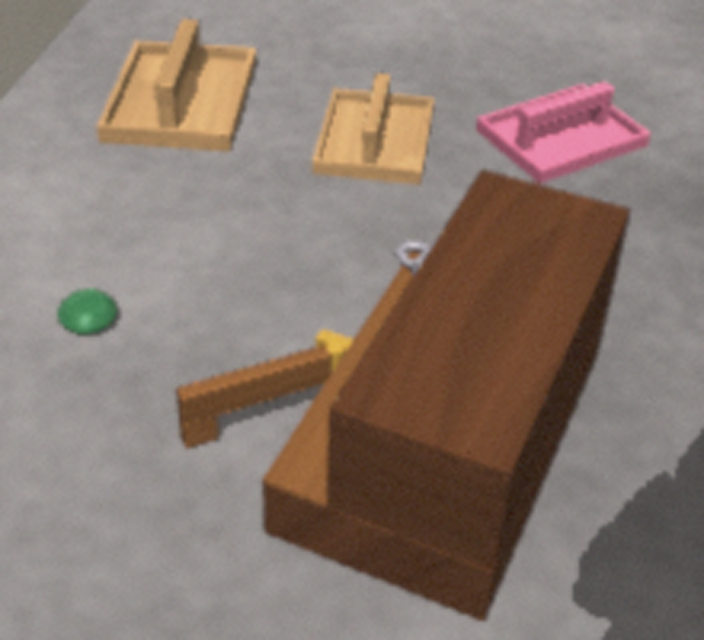

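```bash
cat > fit.py <<'E'
from h import *
from scipy.optimize import least_squares
def un(p,k,x0,y0): p=np.array(p,float); return (p+.5)/k-.5+np.array([x0,y0])
def w(q,L): 
    L=np.array(L,float)/1000; c,s=np.cos(q[2]),np.sin(q[2])
    return np.c_[q[0]+c*L[:,0]-s*L[:,1],q[1]+s*L[:,0]+c*L[:,1],L[:,2]]
def fit(q0,obs):
    def f(q): return np.concatenate([(proj(n,w(q,L))-p).ravel() for n,L,p in obs])
    r=least_squares(f,q0); return r
if __name__=="__main__":
    top=un([(93,287),(645,365),(617,598),(57,516),(146,205)],5,150,180)
    side=un([(333,402),(487,170),(629,208),(512,472),(264,484)],3.2,180,110)
    LT=[(-59,145,158),(-59,-145,158),(-179,-145,158),(-179,145,158),(-9,145,60)]
    LS=[(-59,145,158),(-59,-145,158),(-179,-145,158),(-179,145,158),(-9,145,60)]
    for obs in ([("top",LT,top)],[("side",LS,side)],[("top",LT,top),("side",LS,side)]):
        r=fit([0.43,0.05,0],obs); print("box",r.x,np.degrees(r.x[2]),r.fun.round(1))
    q=r.x
    e=unproj("top",un([(255,52)],5,150,180),0.06)[0]
    d=e[:2]-q[:2]; print("leg end",e,np.linalg.norm(d),"angle",np.degrees(np.pi/2-(np.arctan2(d[1],d[0])-q[2])))
    tt=un([(97,142),(563,80),(630,445),(145,505)],10,320,175)
    tl=[(55,70,16),(55,-70,16),(-55,-70,16),(-55,70,16)]
    st=un([(314,170),(340,90),(436,96),(420,182)],3.2,180,110)
    sl=[(55,70,16),(55,-70,16),(-55,-70,16),(-55,70,16)]
    for obs in ([("top",tl,tt)],[("side",sl,st)],[("top",tl,tt),("side",sl,st)]):
        r=fit([0.5,-0.25,0],obs); print("tray",r.x,np.degrees(r.x[2]),r.fun.round(1))
    for n,p,z in (("torch",(124,213),.02),("stone",(239,149),.013)): print(n,unproj("top",[p],z))
E
python3 fit.py
```

```text
box [ 0.47246476  0.0427624  -0.16847853] -9.653108641876994 [ 0.2 -0.5  0.6 -0.3  0.1  0.4 -0.4  0.4 -0.7 -0.1]
box [ 0.471145    0.04296359 -0.17312663] -9.919425134011528 [-0.6  1.5 -1.2 -0.8  1.4 -0.2  0.4  0.  -0.1 -1.3]
box [ 0.47176612  0.04279904 -0.17059034] -9.774106551362173 [ 0.2 -0.3  0.6  0.1 -0.   0.8 -0.5  0.6 -0.7 -0.  -0.6  1.4 -1.6 -0.9
  1.  -0.4  0.3 -0.2 -0.2 -1.4]
leg end [0.57380813 0.12215631 0.06      ] 0.12926773403650543 angle 42.353966715333165
tray [ 0.52619302 -0.33117641  0.09566913] 5.481437214479707 [-0.  -0.3 -0.2  0.1 -0.6  0.1  0.8  0. ]
tray [ 0.52206391 -0.32227908  0.08314335] 4.763763182946261 [-0.3 -1.4 -1.   0.8  0.5  2.1  0.7 -1.2]
tray [ 0.52481004 -0.32946566  0.09132929] 5.232782888633392 [-0.5  0.1 -0.6  0.7 -1.2  0.7  0.2  0.4 -0.4 -2.7 -1.4 -0.3 -0.   0.9
  0.5 -2.7]
torch [[0.51789106 0.3542575  0.02      ]]
stone [[0.70368098 0.00964531 0.013     ]]
```

```bash
cat >> h.py <<'E'
from scipy.spatial.transform import Rotation as Ro
BOX=np.array([0.4722,0.0428,-0.1695])
def cur():
    s=observe(); q=s["tcp_rot"]; return s["tool_pos"],Ro.from_quat([q[1],q[2],q[3],q[0]]),s
def down(ya): # tool y axis at angle ya deg, tool z down
    a=np.radians(ya); y=np.array([np.cos(a),np.sin(a),0]); z=np.array([0,0,-1.]); x=np.cross(y,z)
    return Ro.from_matrix(np.c_[x,y,z])
def row(p,ya,base=None):
    p0,R0=base or cur()[:2]; d=R0.inv().apply(np.array(p)-p0)*100
    return np.r_[d,(R0.inv()*down(ya)).as_rotvec(degrees=True)].round(2)
def boxw(b,q=None):
    q=BOX if q is None else q; b=np.array(b,float)/1000; c,s=np.cos(q[2]),np.sin(q[2])
    return np.array([q[0]+c*b[0]-s*b[1],q[1]+s*b[0]+c*b[1],b[2]])
def push(a,z,off,r=113): # finger centre, leg angle a deg, off mm from leg centre line
    t=np.radians(a); u=np.array([np.sin(t),np.cos(t)]); n=np.array([np.cos(t),-np.sin(t)])
    b=r*u-n*off; return boxw([b[0],b[1],z]), np.degrees(BOX[2])+90-a
E
python3 - <<'E'
from h import *
p,R,s=cur(); E=camera_model("wrist")["extrinsics"]; cp=-E[:3,:3].T@E[:3,3]
print("cam in tool",R.inv().apply(cp-p), "axis",R.inv().apply(E[2,:3]))
P,ya=push(42.4,245,33); print(P,ya,row(P,ya), R.as_matrix().round(3))
E
```

```text
cam in tool [ 0.07972687 -0.00018974 -0.12962345] axis [-0.30937342  0.00119829  0.95093988]
[0.54111447 0.13824001 0.245     ] 37.888365372532554 [-4.626e+01 -2.615e+01 -1.000e-02 -9.000e-02  2.000e-02  3.236e+01] [[-0.941  0.338 -0.001]
 [ 0.338  0.941 -0.001]
 [ 0.    -0.002 -1.   ]]
```

```bash
python3 -m jog '[-3.8,-2.2,0,0,0,2.7,-7.7,-4.4,0,0,0,5.4,-11.5,-6.5,0,0,0,8,-15.4,-8.7,0,0,0,10.8,-19.3,-10.9,0,0,0,13.5,-23.1,-13.1,0,0,0,16.2,-27,-15.3,0,0,0,18.9,-30.8,-17.4,0,0,0,21.6]' -1 40 && python3 - <<'E'
from h import *
P,ya=push(42.4,200,33); print(row(P,ya))
E
```

```text
time_s: 0.95
tool_pos: [0.4261, 0.2716, 0.2451]
tcp_rot: [-0.0, 0.354, 0.935, -0.0]
force: [0.6, 0.3, 0.3]
grip_width: -0.0002
[-1.745e+01 -2.380e+00  4.510e+00 -1.000e-02 -1.000e-02  1.064e+01]
```

```bash
python3 -m jog '[-4.4,-0.6,0,0,0,2.7,-8.8,-1.2,0.8,0,0,5.3,-13.1,-1.8,2,0,0,8,-17.4,-2.4,3.5,0,0,10.6,-17.4,-2.4,4.5,0,0,10.6,-17.4,-2.4,4.5,0,0,10.6]' && python3 - <<'E'
from h import *
p,R,s=cur(); np.save("wp.npy",np.r_[p,R.as_quat()])
m=camera_model("wrist"); im=snapshot("wrist"); np.savez("w1.npz",E=m["extrinsics"],M=m["mtx"])
cv2.imwrite("pics/w1.png",im[:,:,::-1]); t=snapshot("side"); crop(t,(150,80,460,330),2.5,"pics/s1.png")
P,ya=push(42.4,45,33); print(p,R.as_euler("xyz",degrees=True),row(P,ya))
E
```

```text
time_s: 1.55
tool_pos: [0.539, 0.1394, 0.1981]
tcp_rot: [-0.002, 0.439, 0.899, -0.001]
force: [-0.4, -0.2, 0.0]
grip_width: -0.0002
[0.53903872 0.13943426 0.19812147] [-1.79797502e+02 -1.54384285e-01  1.27944899e+02] [-3.500e-01  1.000e-02  1.551e+01 -6.000e-02 -7.000e-02  2.100e-01]
```

View pics/w1.png

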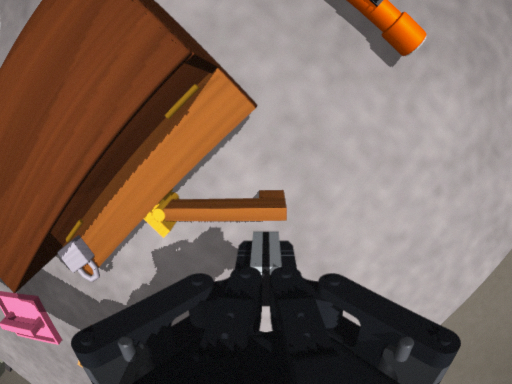

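View pics/s1.png

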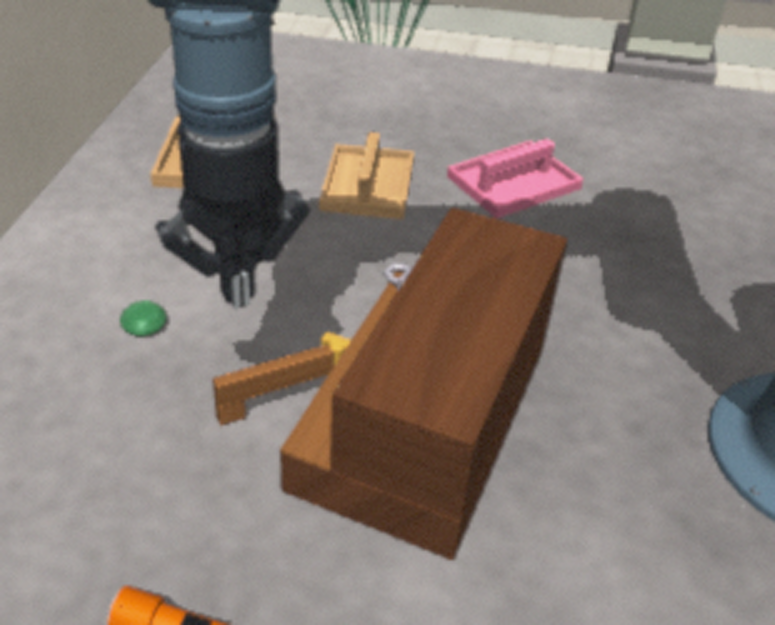

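The wrist picture shows the leg along row ~210 from the brass pivot (155,213) to its end (287,210), with the closed fingertips at (265,240). I'll refine box and leg from this close view.

```bash
python3 - <<'E'
from h import *
crop("pics/w1.png",(40,40,300,240),3,"pics/w1a.png")
crop("pics/w1.png",(140,170,300,290),5,"pics/w1b.png")
E
```

```text
(no output)
```

View pics/w1a.png

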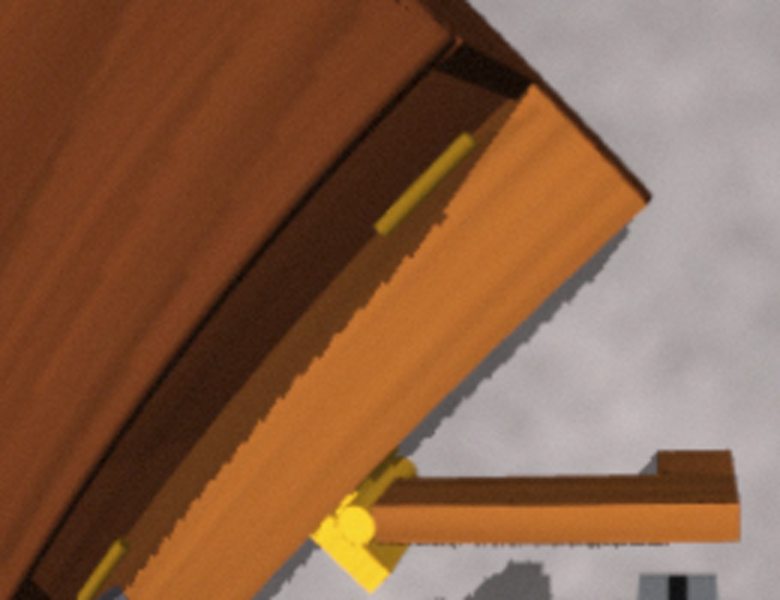

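View pics/w1b.png

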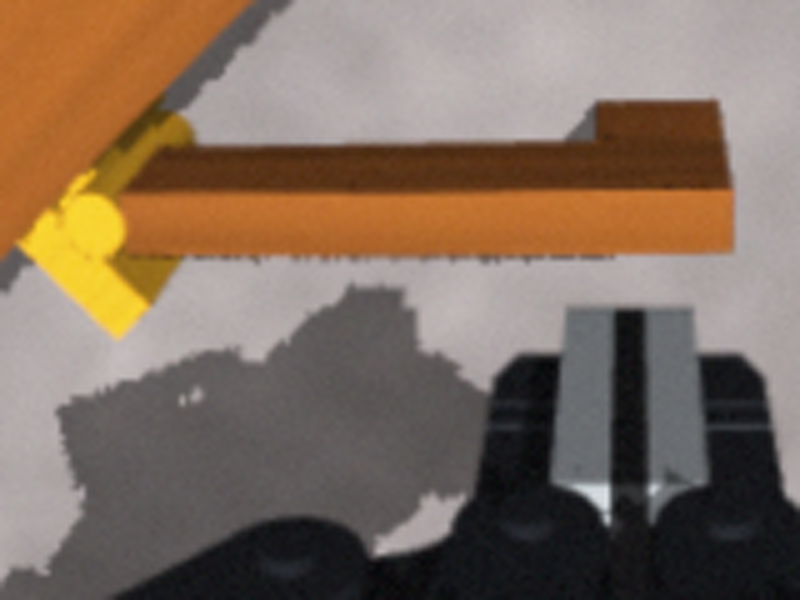

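```bash
cat >> h.py <<'E'
def projw(P,E,M):
    P=np.atleast_2d(P); r=Ro.from_matrix(E[:3,:3]).as_rotvec()
    o,_=cv2.fisheye.projectPoints(np.ascontiguousarray(P[:,None,:],dtype=float),r,E[:3,3].copy(),M,np.zeros(4)); return o[:,0]
def unprojw(uv,z,E,M):
    n=cv2.fisheye.undistortPoints(np.array(uv,float)[:,None,:],M,np.zeros(4))[:,0]
    R=E[:3,:3]; o=-R.T@E[:3,3]; d=np.c_[n,np.ones(len(n))]@R
    return o+d*((z-o[2])/d[:,2])[:,None]
E
python3 - <<'E'
from h import *; from fit import un,w
from scipy.optimize import least_squares
d=np.load("w1.npz"); E,M=d["E"],d["M"]
lp=un([(733,190),(733,252),(95,226),(150,302),(120,338)],5,140,170); bp=un([(650,200)],3,40,40)
W=np.r_[lp,bp]
def model(q):
    a=q[3]; u=np.array([np.sin(a),np.cos(a)]);n=np.array([np.cos(a),-np.sin(a)])
    e=[130*u-7*n,130*u+7*n]
    L=[(*e[0],60),(*e[1],60),(0,0,62),(21,-7.5,55),(21,-19.5,55),(-9,145,60)]
    return w(q,L)
top=un([(93,287),(645,365),(617,598),(57,516),(146,205)],5,150,180)
LT=[(-59,145,158),(-59,-145,158),(-179,-145,158),(-179,145,158),(-9,145,60)]
f=lambda q: (projw(model(q),E,M)-W).ravel()
r=least_squares(f,[.472,.043,-.17,.74]); print(r.x,np.degrees(r.x[2:]),r.fun.round(1))
g=lambda q: np.r_[f(q)*.5,(proj("top",w(q,LT))-top).ravel()]
r=least_squares(g,[.472,.043,-.17,.74]); print(r.x,np.degrees(r.x[2:]),r.fun.round(1))
p,R,s=cur(); print("tip proj",projw([p+R.apply([0,0,.014]),p+R.apply([.011,0,.014]),p+R.apply([-.011,0,.014])],E,M))
E
```

```text
[ 0.47353365  0.0446271  -0.16961504  0.72713568] [-9.71822579 41.6618058 ] [ 0.4 -0.4  0.2  0.4 -0.7 -0.   0.5  0.3 -0.3 -0.4 -0.1  0.1]
[ 0.47334344  0.04396131 -0.16550535  0.72804612] [-9.482758   41.71396971] [-0.1 -0.2 -0.2  0.2 -0.6  0.2  0.   0.3 -0.3 -0.  -0.6  0.1 -0.2 -0.6
  0.3 -0.8 -0.1 -0.1 -0.7  0.3 -1.1 -0.3]
tip proj [[267.76508709 245.59732016]
 [267.77951177 227.33652407]
 [267.74607751 262.69994784]]
```

```bash
sed -i 's/^BOX=.*/BOX=np.array([0.4734,0.0443,-0.168])/' h.py; python3 - <<'E'
from h import *
P,ya=push(41.7,44,33); print(row(P,ya))
E
```

```text
[-0.16  0.15 15.61 -0.06 -0.07 -0.57]
```

```bash
python3 -m jog '[-0.1,0.1,4,0,0,0,-0.2,0.1,8,0,0,0,-0.2,0.1,12,0,0,0,-0.2,0.1,14.5,0,0,-0.5,-0.2,0.1,15.3,0,0,-0.5,-0.2,0.1,15.3,0,0,-0.5]' && python3 - <<'E'
from h import *
p,R,s=cur();print(s["force"],s["joint_positions"].round(2))
b=(p,R)
for a,o in ((41.7,20),(50,18),(58,18),(66,18),(72,18),(78,18),(82,18),(86,18),(88,18)): 
    print(a,row(*push(a,44,o),base=b))
E
```

```text
time_s: 2.25
tool_pos: [0.5412, 0.1403, 0.0472]
tcp_rot: [-0.001, 0.433, 0.901, -0.0]
force: [-0.4, 0.4, 0.6]
grip_width: -0.0004
[-0.42894264  0.39858463  0.61964371] [ 0.14  0.49 -0.3   0.79  0.    1.04]
41.7 [-1.26  0.01  0.32 -0.06 -0.05 -0.04]
50 [-3.11  0.15  0.32 -0.07 -0.05  8.26]
58 [-4.71  0.06  0.32 -0.07 -0.04 16.26]
66 [-6.27 -0.25  0.32 -0.07 -0.04 24.26]
72 [-7.410e+00 -6.200e-01  3.200e-01 -8.000e-02 -3.000e-02  3.026e+01]
78 [-8.500e+00 -1.110e+00  3.100e-01 -8.000e-02 -3.000e-02  3.626e+01]
82 [-9.200e+00 -1.500e+00  3.100e-01 -8.000e-02 -3.000e-02  4.026e+01]
86 [-9.870e+00 -1.940e+00  3.100e-01 -8.000e-02 -3.000e-02  4.426e+01]
88 [-1.019e+01 -2.180e+00  3.100e-01 -8.000e-02 -2.000e-02  4.626e+01]
```

```bash
python3 -m jog '[-0.6,0,0,0,0,0,-1.2,0,0,0,0,0,-2.1,0.1,0,0,0,4,-3.1,0.15,0,0,0,8.3,-3.9,0.1,0,0,0,12.3,-4.7,0.05,0,0,0,16.3]' && python3 -m jog '[-0.8,0,0,0,0,4,-1.6,0.1,0,0,0,8,-2.2,0.1,0,0,0,11,-2.2,0.1,0,0,0,11]' && python3 - <<'E'
from h import *
p,R,s=cur();print(s["force"], "in tool",R.inv().apply(s["force"]))
b=(p,R)
for a,o in ((68,18),(72,18),(78,18),(82,18),(85,18),(88,18),(90,18)): 
    print(a,row(*push(a,45,o),base=b))
cv2.imwrite("pics/w2.png",snapshot("wrist")[:,:,::-1])
E
```

```text
time_s: 2.85
tool_pos: [0.5737, 0.1026, 0.0491]
tcp_rot: [0.001, 0.559, 0.829, 0.001]
force: [-0.8, 0.4, 1.2]
grip_width: -0.0003
time_s: 3.25
tool_pos: [0.5829, 0.082, 0.0489]
tcp_rot: [0.001, 0.635, 0.773, 0.001]
force: [-0.1, -1.2, -0.1]
grip_width: -0.0001
[-0.1220153  -1.15522185 -0.11597275] in tool [-1.10963996 -0.34382752  0.11557133]
68 [ 0.46 -0.22  0.38  0.18  0.04 -1.21]
72 [-0.33 -0.1   0.39  0.18  0.03  2.79]
78 [-1.52 -0.04  0.39  0.18  0.02  8.79]
82 [-2.320e+00 -6.000e-02  3.900e-01  1.800e-01  1.000e-02  1.279e+01]
85 [-2.920e+00 -1.100e-01  3.900e-01  1.800e-01  1.000e-02  1.579e+01]
88 [-3.51 -0.2   0.39  0.18  0.   18.79]
90 [-3.91 -0.28  0.39  0.18  0.   20.79]
```

View pics/w2.png

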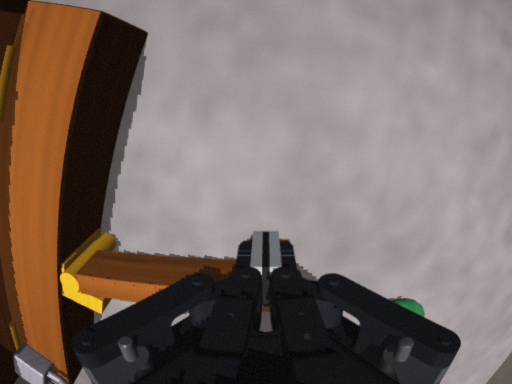

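```bash
python3 -m jog '[-0.6,-0.05,0.1,0,0,4,-1.2,-0.05,0.2,0,0,7.5,-1.8,-0.05,0.3,0,0,10.5,-2.3,-0.05,0.3,0,0,13,-2.3,-0.05,0.3,0,0,13]' && python3 - <<'E'
from h import *
p,R,s=cur();print("in tool",R.inv().apply(s["force"]))
b=(p,R)
for a,o in ((82,18),(85,18),(88,18),(90,18)): 
    print(a,row(*push(a,45,o),base=b))
t=snapshot("top");crop(t,(150,130,300,260),5,"pics/t2.png")
E
```

```text
time_s: 3.8
tool_pos: [0.5859, 0.06, 0.045]
tcp_rot: [0.001, 0.718, 0.696, 0.001]
force: [-0.4, 0.8, -0.0]
grip_width: -0.0004
in tool [ 0.79382947 -0.44737593  0.04160724]
82 [-0.09  0.1   0.    0.09  0.   -0.1 ]
85 [-0.68  0.18  0.    0.09 -0.    2.9 ]
88 [-1.28  0.23  0.    0.09 -0.    5.9 ]
90 [-1.68  0.25  0.    0.09 -0.01  7.9 ]
```

View pics/t2.png

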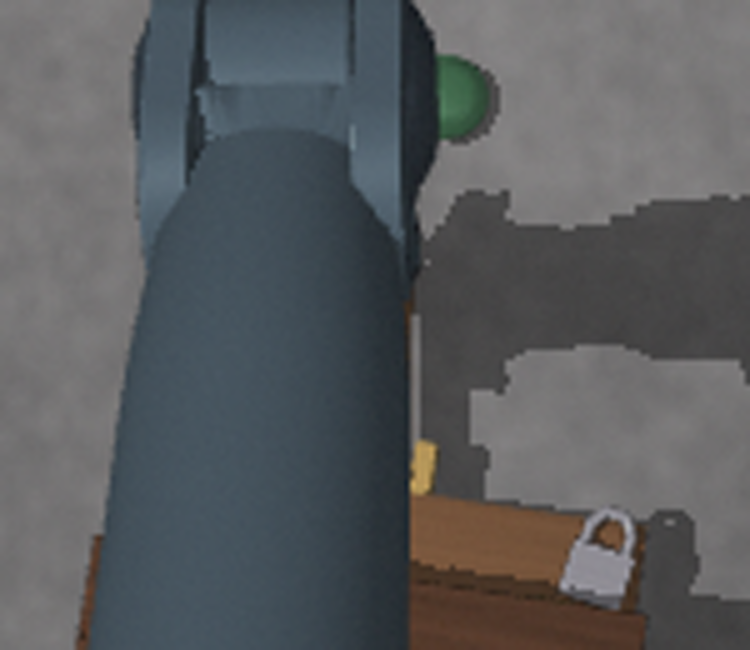

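```bash
python3 -m jog '[-0.3,0.1,0,0,0,3,-0.6,0.15,0,0,0,5.5,-0.9,0.2,0,0,0,7.9,-0.9,0.2,0,0,0,7.9]' && python3 -m jog '[-0.1,0,0,0,0,0,-0.2,0,0,0,0,0]' && python3 -m jog '[-0.1,0,0,0,0,0]' && python3 -m jog '[-0.1,0,0,0,0,0]'&& python3 - <<'E'
from h import *
p,R,s=cur();print("in tool",R.inv().apply(s["force"])); print(row(*push(90,45,18),base=(p,R)))
cv2.imwrite("pics/w3.png",snapshot("wrist")[:,:,::-1])
E
```

```text
time_s: 4.25
tool_pos: [0.5871, 0.0514, 0.0447]
tcp_rot: [0.0, 0.764, 0.646, 0.0]
force: [1.1, 0.9, -0.1]
grip_width: 0.0
time_s: 4.45
tool_pos: [0.5869, 0.0496, 0.0446]
tcp_rot: [0.0, 0.764, 0.646, 0.001]
force: [0.8, 0.3, 0.9]
grip_width: 0.0003
time_s: 4.55
tool_pos: [0.5867, 0.0485, 0.0445]
tcp_rot: [0.0, 0.764, 0.645, 0.0]
force: [1.1, 0.9, -0.0]
grip_width: -0.0
time_s: 4.65
tool_pos: [0.5864, 0.0474, 0.0444]
tcp_rot: [0.0, 0.764, 0.645, 0.0]
force: [1.0, 0.5, 0.9]
grip_width: 0.0
in tool [ 0.69473772  0.91912563 -0.93358912]
[-0.39  0.22 -0.06  0.02 -0.02  0.  ]
```

View pics/w3.png

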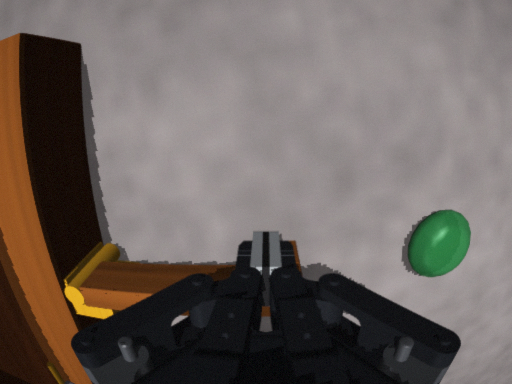

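```bash
for i in 1; do python3 -m jog '[-0.1,0,0,0,0,0]'; python3 -m jog '[-0.1,0,0,0,0,0]'; python3 -m jog '[-0.05,0,0,0,0,0]';python3 -m jog '[-0.05,0,0,0,0,0]'; done | grep -E "pos|force"
```

```text
tool_pos: [0.5861, 0.0464, 0.0443]
force: [0.8, -0.3, 1.2]
tool_pos: [0.5858, 0.0453, 0.0443]
force: [1.7, 0.7, 0.4]
tool_pos: [0.5858, 0.0447, 0.0443]
force: [0.7, 0.6, 0.5]
tool_pos: [0.5857, 0.0443, 0.0443]
force: [2.0, 1.4, -0.3]
```

```bash
(python3 -m jog '[-0.05,0,0,0,0,0]'; python3 -m jog '[-0.05,0,0,0,0,0]'; python3 -m jog '[-0.05,0,0,0,0,0]';python3 -m jog '[-0.05,0,0,0,0,0]') | grep -E "pos|force"
```

```text
tool_pos: [0.5856, 0.0438, 0.0443]
force: [1.6, 0.5, 0.4]
tool_pos: [0.5855, 0.0433, 0.0443]
force: [1.6, 0.4, 0.1]
tool_pos: [0.5855, 0.0429, 0.0443]
force: [1.3, 1.2, 0.3]
tool_pos: [0.5854, 0.0428, 0.0443]
force: [1.8, 3.0, 0.3]
```

```bash
(python3 -m jog '[-0.05,0,0,0,0,0]'; python3 -m jog '[-0.05,0,0,0,0,0]') | grep -E "pos|force"
```

```text
tool_pos: [0.5854, 0.0428, 0.0443]
force: [1.4, 5.5, -0.5]
tool_pos: [0.5854, 0.0428, 0.0443]
force: [2.6, 7.0, -0.7]
```

```bash
python3 -m jog '[-0.05,0,0,0,0,0]'| grep -E "pos|force"
```

```text
tool_pos: [0.5854, 0.0427, 0.0443]
force: [2.9, 7.6, -0.1]
```

```bash
python3 -m jog '[0,0,0,0,0,0]'| grep -E "pos|force|time"
```

```text
time_s: 5.9
tool_pos: [0.5854, 0.0427, 0.0443]
force: [1.3, 7.6, -2.1]
```

```bash
(python3 -m jog '[-0.05,0,0,0,0,0,-0.05,0,0,0,0,0]'; python3 -m jog '[-0.02,0,0,0,0,0]')| grep -E "pos|force|time"
```

```text
time_s: 6.1
tool_pos: [0.5854, 0.0427, 0.0443]
force: [2.7, 8.5, -1.4]
time_s: 6.2
tool_pos: [0.5854, 0.0427, 0.0443]
force: [1.8, 9.2, -0.9]
```

```bash
(python3 -m jog '[-0.02,0,0,0,0,0,-0.02,0,0,0,0,0,-0.02,0,0,0,0,0]'; python3 -m jog '[0,0,0,0,0,0,0,0,0,0,0,0]'; python3 -m jog '[0,0,0,0,0,0,0,0,0,0,0,0]';python3 -m jog '[0,0,0,0,0,0,0,0,0,0,0,0]')| grep -E "force|time"
```

```text
time_s: 6.5
force: [2.7, 9.5, -0.5]
time_s: 6.7
force: [3.5, 9.2, -1.4]
time_s: 6.9
force: [3.2, 9.9, -1.6]
time_s: 7.1
force: [2.1, 9.4, -0.2]
```

```bash
python3 -m jog '[0.3,0,0,0,0,0,0.8,0,0,0,0,0,2,0,0,0,0,0,2.5,0,0,0,0,0,2.5,0,-3,0,0,0,2.5,0,-8,0,0,0,2.5,0,-13,0,0,0,2.5,0,-17,0,0,0]' && python3 - <<'E'
from h import *
T=np.array([.526,-.3305]); ya=5.4
p,R,s=cur(); print(s["joint_positions"].round(2)); print(row([*T,.21],ya))
m=camera_model("wrist"); np.savez("w4.npz",E=m["extrinsics"],M=m["mtx"])
cv2.imwrite("pics/w4.png",snapshot("wrist")[:,:,::-1])
E
```

```text
time_s: 7.9
tool_pos: [0.5895, 0.065, 0.2173]
tcp_rot: [0.001, 0.764, 0.645, 0.001]
force: [0.8, -0.5, -0.3]
grip_width: -0.0002
[ 0.    0.42  0.07  1.22 -0.    1.74]
[-4.005e+01  3.600e-01  7.300e-01  1.200e-01  2.000e-02 -1.503e+01]
```

View pics/w4.png

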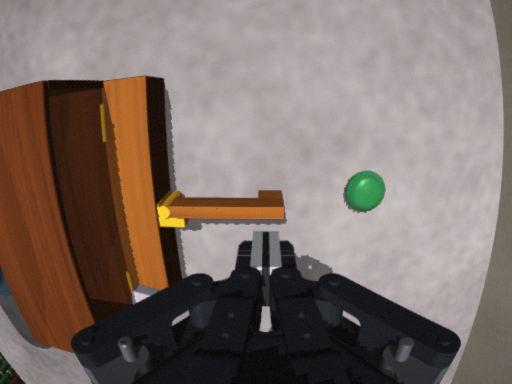

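The leg stays out: pivot (164,213), end (284,212), square to the flap's front edge. I'll measure it with the box in a close crop.

```bash
python3 - <<'E'
from h import *
crop("pics/w4.png",(90,60,300,240),3.8,"pics/w4a.png")
E
```

```text
(no output)
```

View pics/w4a.png

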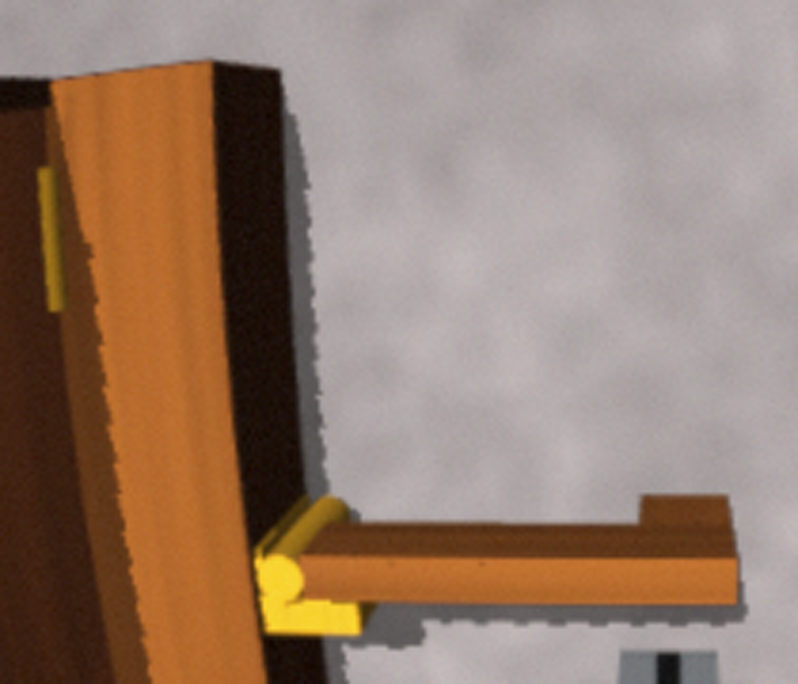

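```bash
python3 - <<'E'
from h import *; from fit import un,w
from scipy.optimize import least_squares
d=np.load("w4.npz"); E,M=d["E"],d["M"]
W=un([(738,558),(738,603),(280,578),(212,60),(280,70),(361,635)],3.8,90,60)
def model(q):
    a=q[3]; u=np.array([np.sin(a),np.cos(a)]);n=np.array([np.cos(a),-np.sin(a)])
    e=[130*u-7*n,130*u+7*n]
    return w(q,[(*e[0],60),(*e[1],60),(0,0,62),(-9,145,60),(-9,145,0),(21,-19.5,55)])
f=lambda q: (projw(model(q),E,M)-W).ravel()
r=least_squares(f,[.472,.043,-.17,1.57]); print(r.x,np.degrees(r.x[2:]),r.fun.round(1))
E
```

```text
[ 0.47366576  0.04384636 -0.16515439  1.57285081] [-9.46264945 90.11771325] [ 0.2 -0.3 -0.1  0.3 -0.3  0.7 -0.6 -0.1  0.7 -0.2  0.1 -0.3]
```

```bash
python3 -m jog '[-4.5,0,0,0,0,-2,-9,0,0,0,0,-4,-13.5,0.1,0,0,0,-6,-18,0.1,0,0,0,-8,-22.5,0.2,0,0,0,-10,-27,0.2,0,0,0,-12,-31.5,0.3,0,0,0,-14,-35,0.3,0.4,0,0,-15]' 0.2 && python3 -m jog '[0,0,0,0,0,0]' && python3 - <<'E'
from h import *
p,R,s=cur(); print(p,s["joint_positions"].round(2))
m=camera_model("wrist"); np.savez("w5.npz",E=m["extrinsics"],M=m["mtx"])
cv2.imwrite("pics/w5.png",snapshot("wrist")[:,:,::-1])
E
```

```text
time_s: 8.75
tool_pos: [0.533, -0.2835, 0.2104]
tcp_rot: [0.001, 0.673, 0.739, -0.0]
force: [0.7, -0.3, 0.2]
grip_width: 0.0511
time_s: 8.85
tool_pos: [0.5323, -0.285, 0.2092]
tcp_rot: [0.0, 0.675, 0.737, -0.001]
force: [-0.5, 0.4, -0.5]
grip_width: 0.051
[ 0.53225665 -0.28503874  0.20917876] [-0.6   0.45  0.09  1.22 -0.    0.89]
```

View pics/w5.png

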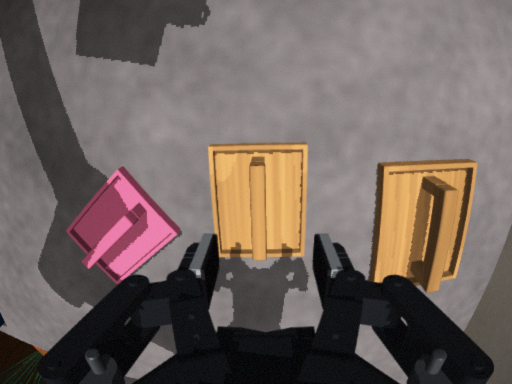

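The small bamboo tray is between the jaws: corners about (209,145), (307,143), (304,256) and (217,258). Pink is on the left, the large one on the right.

```bash
python3 - <<'E'
from h import *
crop("pics/w5.png",(195,130,325,270),4.2,"pics/w5a.png")
E
```

```text
(no output)
```

View pics/w5a.png

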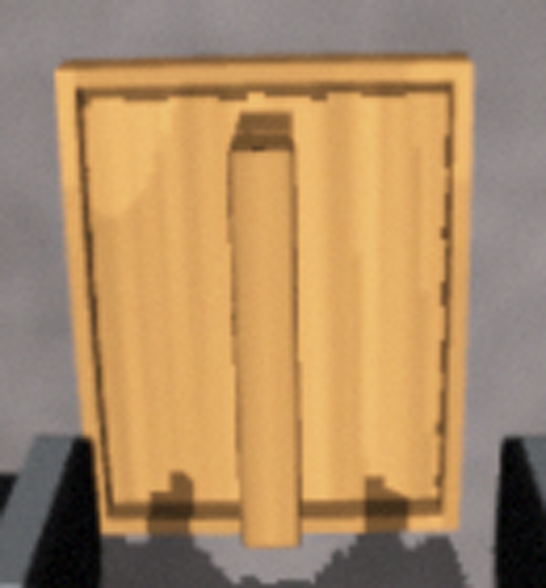

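```bash
python3 - <<'E'
from h import *; from fit import un,w
from scipy.optimize import least_squares
d=np.load("w5.npz"); E,M=d["E"],d["M"]
W=un([(232,150),(293,150),(300,546),(243,546),(459,525),(102,530),(473,60),(57,68)],4.2,195,130)
# image right = tool y (= world x, tray +x)
for zt in (0,16):
  L=[(-8,55,50),(8,55,50),(8,-55,50),(-8,-55,50),(55,-70,16),(-55,-70,16),(55,70,zt),(-55,70,zt)]
  for n in (6,8):
    f=lambda q:(projw(w(q,L[:n]),E,M)-W[:n]).ravel()
    r=least_squares(f,[.526,-.33,.09]); print(zt,n,r.x,np.degrees(r.x[2]),r.fun.round(1))
q=r.x
E
```

```text
0 6 [ 0.52837843 -0.33018842  0.10712909] 6.138044574524713 [-0.8 -0.3  0.7 -0.6  0.9  0.3  0.3  0.5  0.4  0.3 -1.6  0.3]
0 8 [ 0.52833211 -0.33092291  0.10832003] 6.2062804015064374 [-1.   0.4  0.5  0.1  0.8  0.9  0.3  1.1  0.3  0.7 -1.5  0.8 -1.9 -1.8
  2.4 -1.6]
16 6 [ 0.52837843 -0.33018842  0.10712909] 6.138044574524713 [-0.8 -0.3  0.7 -0.6  0.9  0.3  0.3  0.5  0.4  0.3 -1.6  0.3]
16 8 [ 0.52835581 -0.33020905  0.1071493 ] 6.139202822149516 [-0.9 -0.3  0.6 -0.6  0.9  0.4  0.3  0.5  0.4  0.3 -1.6  0.3  0.2 -0.1
 -0.1  0.1]
```

```bash
python3 - <<'E'
from h import *
print(row([.5284,-.3302,.035],6.14))
E
```

```text
[-4.71 -0.84 17.44 -0.05 -0.03 -1.  ]
```

```bash
python3 -m jog '[-2.5,-0.4,3,0,0,-0.5,-4.7,-0.8,7,0,0,-1,-4.7,-0.8,11,0,0,-1,-4.7,-0.8,14,0,0,-1,-4.7,-0.8,14,0,0,-1]' && python3 - <<'E'
from h import *
print(row([.5284,-.3302,.035],6.14))
cv2.imwrite("pics/w6.png",snapshot("wrist")[:,:,::-1])
E
```

```text
time_s: 9.4
tool_pos: [0.5267, -0.3243, 0.0652]
tcp_rot: [-0.005, 0.666, 0.746, -0.0]
force: [-0.9, 1.3, -0.0]
grip_width: 0.0509
[-0.62  0.13  3.02 -0.43 -0.43  0.28]
```

View pics/w6.png

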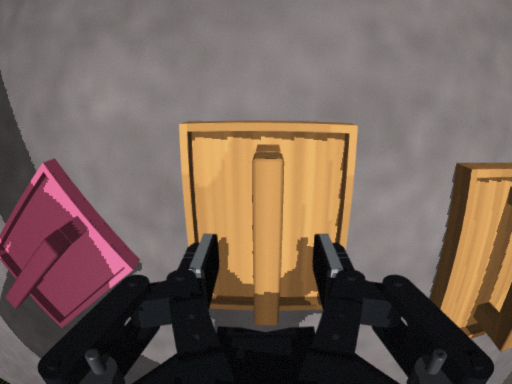

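```bash
python3 -m jog '[0,0,1.0,0,0,0,0,0,2.0,0,0,0,0,0,2.0,0,0,0,0,0,2,0,0,0]' && python3 - <<'E'
from h import *
print(row([.5284,-.3302,.035],6.14))
E
```

```text
time_s: 9.85
tool_pos: [0.5301, -0.3285, 0.0508]
tcp_rot: [0.0, 0.667, 0.745, 0.0]
force: [-0.2, -0.6, 0.4]
grip_width: 0.051
[-0.15 -0.19  1.58  0.03  0.02  0.21]
```

```bash
python3 -m jog '[-0.1,-0.1,0.8,0,0,0,-0.15,-0.15,1.5,0,0,0.2,-0.15,-0.15,1.5,0,0,0.2,-0.15,-0.15,1.5,0,0,0.2]' && python3 - <<'E'
from h import *
print(row([.5284,-.3302,.035],6.14))
E
```

```text
time_s: 10.25
tool_pos: [0.5281, -0.3299, 0.0348]
tcp_rot: [-0.001, 0.668, 0.744, 0.0]
force: [0.5, -0.7, -0.0]
grip_width: 0.0512
[-0.03  0.03 -0.02 -0.04 -0.04 -0.01]
```

Position within 0.5 mm; close the jaws on the bar.

```bash
python3 -m jog '[0,0,0,0,0,0,0,0,0,0,0,0,0,0,0,0,0,0,0,0,0,0,0,0,0,0,0,0,0,0]' -1 50 && python3 -m jog '[0,0,-1,0,0,0,0,0,-2,0,0,0,0,0,-2,0,0,0,0,0,-2,0,0,0]' && python3 - <<'E'
from h import *
p,R,s=cur(); print(p,R.as_euler("xyz",degrees=True))
cv2.imwrite("pics/w7.png",snapshot("wrist")[:,:,::-1])
E
```

```text
time_s: 10.75
tool_pos: [0.5288, -0.3303, 0.0357]
tcp_rot: [0.0, 0.668, 0.744, 0.0]
force: [0.2, -0.2, 2.7]
grip_width: 0.0155
time_s: 11.15
tool_pos: [0.5288, -0.3303, 0.0558]
tcp_rot: [0.001, 0.668, 0.744, 0.0]
force: [-0.3, 0.4, -2.0]
grip_width: 0.0154
[ 0.5288123  -0.33032409  0.05580807] [1.79951730e+02 3.77358700e-02 9.61454147e+01]
```

View pics/w7.png

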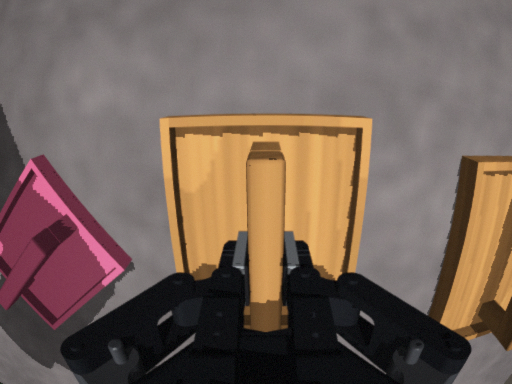

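Grasped and lifted (opening 15.4 mm, about 2 N of load). I'll measure the tray relative to the tool.

```bash
python3 - <<'E'
from h import *
crop("pics/w7.png",(150,105,385,345),3.3,"pics/w7a.png")
m=camera_model("wrist"); np.savez("w7.npz",E=m["extrinsics"],M=m["mtx"])
P=boxw([30,0,95.7],[.4735,.0441,-.1665]); print(P, row([*P[:2],.26],np.degrees(-.1665)))
E
```

```text
[0.50308513 0.03912805 0.0957    ] [ 3.698e+01  1.430e+00 -2.047e+01  1.000e-02  0.000e+00  1.569e+01]
```

View pics/w7a.png

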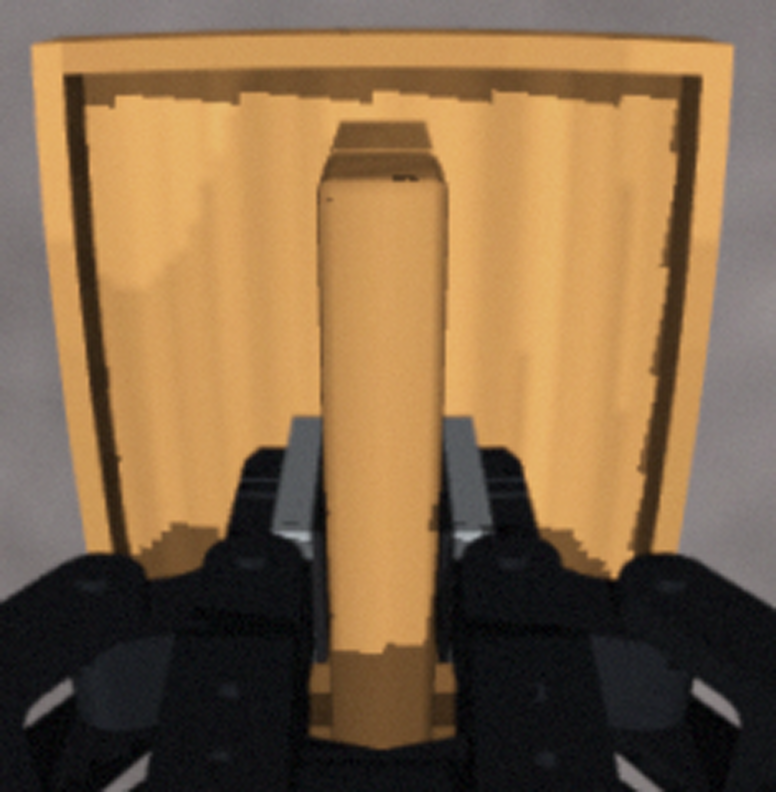

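```bash
python3 - <<'E'
from h import *; from fit import un,w
from scipy.optimize import least_squares
d=np.load("w7.npz"); E,M=d["E"],d["M"]; p,R,s=cur()
W=un([(320,183),(445,183),(733,44),(33,44)],3.3,150,105)
L=[(-8,55,50),(8,55,50),(55,70,16),(-55,70,16)]
def f(q):
    P=w(q[:3],L); P[:,2]+=q[3]; return (projw(P,E,M)-W).ravel()
r=least_squares(f,[.528,-.33,.107,.02]); print(r.x,np.degrees(r.x[2]),r.fun.round(1), p)
g=lambda q:f(np.r_[q,.0201])
r=least_squares(g,[.528,-.33,.107]); print(r.x,np.degrees(r.x[2]),r.fun.round(1))
E
```

```text
[ 0.52826708 -0.33095711  0.10719109  0.02006899] 6.141597144183311 [-1.2 -0.6  1.4 -0.6 -0.2  0.8 -0.1  0.7] [ 0.52849072 -0.33006582  0.05533239]
[ 0.52826649 -0.3309521   0.10719104] 6.141594397473445 [-1.2 -0.6  1.4 -0.5 -0.2  0.8 -0.1  0.7]
```

```bash
python3 -m jog '[0,0,-3,0,0,0,0,0,-7,0,0,0,1,0,-11,0,0,0,4,0.1,-15,0,0,1,8,0.3,-18,0,0,3,12,0.5,-18,0,0,5,16,0.6,-18,0,0,7,20,0.8,-18,0,0,9]' && python3 -m jog '[4,0.1,0,0,0,1.5,8,0.2,0,0,0,3,12,0.3,0,0,0,4.5,14.5,0.4,0,0,0,5.5,16,0.4,0,0,0,6.5,16,0.4,0,0,0,6.5,16,0.4,0,0,0,6.5]' && python3 - <<'E'
from h import *
B=[.4735,.0441,-.1665]
P=boxw([30,0.5,95.7],B); print(row([*P[:2],.13],np.degrees(-.1665)))
cv2.imwrite("pics/w8.png",snapshot("wrist")[:,:,::-1])
E
```

```text
time_s: 12.0
tool_pos: [0.5145, -0.1288, 0.2352]
tcp_rot: [-0.0, 0.725, 0.689, 0.0]
force: [0.7, -0.7, -2.1]
grip_width: 0.0154
time_s: 12.7
tool_pos: [0.5266, 0.0291, 0.2349]
tcp_rot: [-0.0, 0.762, 0.647, -0.0]
force: [-0.4, 0.1, -3.7]
grip_width: 0.0156
[ 0.66 -2.48 10.5  -0.04  0.03  0.24]
```

View pics/w8.png

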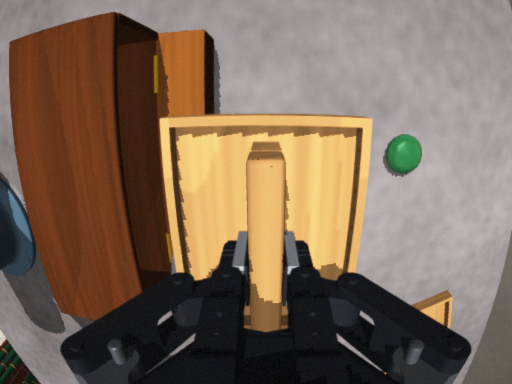

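```bash
python3 -m jog '[0.4,-1.2,0,0,0,0.2,0.65,-2.4,1,0,0,0.2,0.65,-2.45,4,0,0,0.2,0.65,-2.45,7,0,0,0.2,0.65,-2.45,9.5,0,0,0.2,0.65,-2.45,9.5,0,0,0.2,0.65,-2.45,9.5,0,0,0.2]' && python3 - <<'E'
from h import *
B=[.4735,.0441,-.1665]
P=boxw([30,0.5,95.7],B); print(row([*P[:2],.0957],np.degrees(-.1665)))
m=camera_model("wrist"); np.savez("w9.npz",E=m["extrinsics"],M=m["mtx"])
cv2.imwrite("pics/w9.png",snapshot("wrist")[:,:,::-1])
crop(snapshot("side"),(170,100,420,320),2.7,"pics/s9.png")
E
```

```text
time_s: 13.45
tool_pos: [0.503, 0.0393, 0.1406]
tcp_rot: [-0.0, 0.764, 0.645, -0.0]
force: [-0.4, -0.9, -2.0]
grip_width: 0.0147
[ 0.03  0.01  4.49 -0.07 -0.   -0.07]
```

View pics/w9.png

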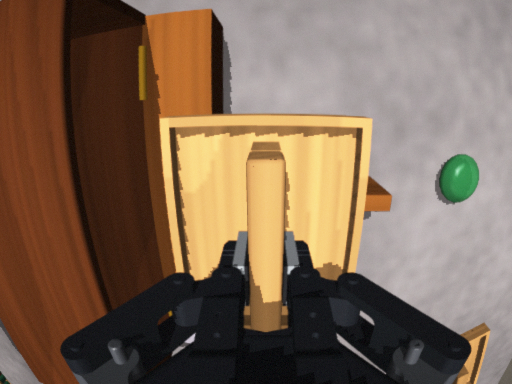

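View pics/s9.png

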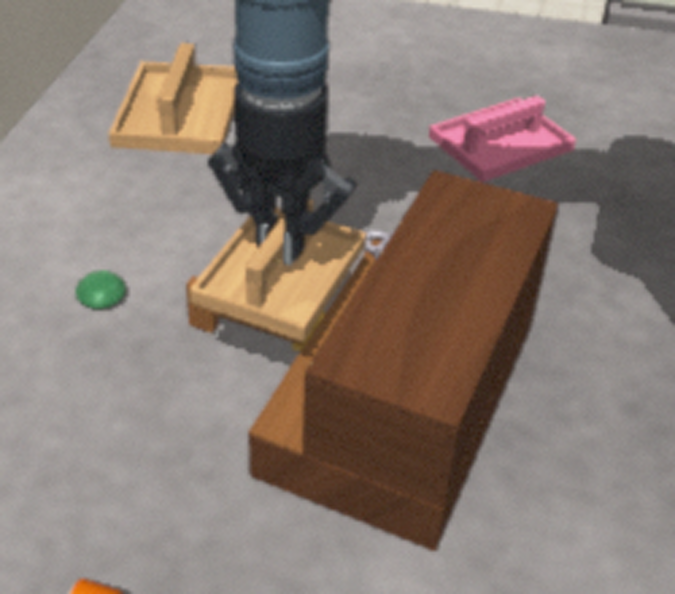

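Aligned above the spot. Now lower, slowly near the end, watching the vertical force.

```bash
(python3 -m jog '[0,0,1.5,0,0,0,0,0,3,0,0,0,0,0,3.9,0,0,0,0,0,3.9,0,0,0,0,0,3.9,0,0,0]'; python3 -m jog '[0,0,0.1,0,0,0,0,0,0.2,0,0,0]';python3 -m jog '[0,0,0.1,0,0,0]') | grep -E "pos|force"; python3 - <<'E'
from h import *
B=[.4735,.0441,-.1665]
P=boxw([30,0.5,95.7],B); print(row([*P[:2],.0957],np.degrees(-.1665)))
E
```

```text
tool_pos: [0.5044, 0.0396, 0.1021]
force: [0.7, -0.2, -2.6]
tool_pos: [0.5046, 0.0396, 0.1]
force: [1.0, 0.5, -2.3]
tool_pos: [0.5043, 0.0396, 0.0987]
force: [0.0, 0.0, -2.2]
[-0.02 -0.11  0.3   0.05 -0.01 -0.02]
```

```bash
(python3 -m jog '[0,-0.1,0.1,0,0,0]'; python3 -m jog '[0,0,0.1,0,0,0]';python3 -m jog '[0,0,0.05,0,0,0]';python3 -m jog '[0,0,0,0,0,0]') | grep -E "pos|force"
```

```text
tool_pos: [0.5031, 0.0397, 0.0974]
force: [-0.1, 0.4, -2.5]
tool_pos: [0.5027, 0.0398, 0.0962]
force: [0.3, -0.2, -2.2]
tool_pos: [0.5027, 0.0398, 0.0956]
force: [0.3, -0.2, -2.3]
tool_pos: [0.5028, 0.0398, 0.0957]
force: [-0.3, -0.1, -2.5]
```

```bash
(python3 -m jog '[0,0,0.05,0,0,0]'; python3 -m jog '[0,0,0.05,0,0,0]';python3 -m jog '[0,0,0,0,0,0]') | grep -E "pos|force"
```

```text
tool_pos: [0.5029, 0.0398, 0.0956]
force: [-1.9, 0.2, 5.3]
tool_pos: [0.503, 0.0398, 0.0956]
force: [-4.0, -0.5, 8.0]
tool_pos: [0.5029, 0.0398, 0.0956]
force: [-2.9, 0.4, 5.8]
```

```bash
python3 -m jog '[0,0,-0.06,0,0,0,0,0,-0.06,0,0,0]' | grep -E "pos|force"; python3 -m jog '[0,0,0,0,0,0,0,0,0,0,0,0,0,0,0,0,0,0,0,0,0,0,0,0]' 0.1; python3 - <<'E'
from h import *
cv2.imwrite("pics/w10.png",snapshot("wrist")[:,:,::-1])
E
```

```text
tool_pos: [0.5031, 0.0398, 0.0956]
force: [-0.7, -0.4, 2.2]
time_s: 15.65
tool_pos: [0.503, 0.0398, 0.0954]
tcp_rot: [0.0, 0.764, 0.646, 0.0]
force: [0.0, -0.0, 0.7]
grip_width: 0.0473
```

View pics/w10.png

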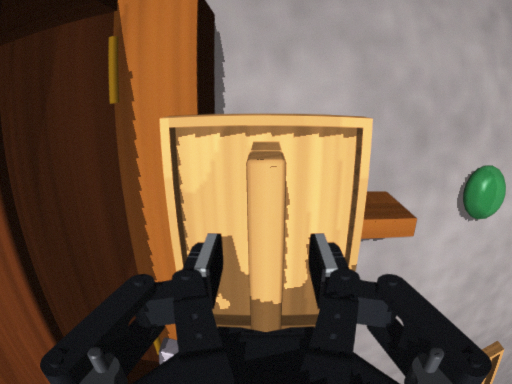

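Jaws are clear on both sides of the bar (bar at column 266, pads at 215 and 318) and the tray sits still. Raise straight up and move aside to check.

```bash
python3 -m jog '[0,0,-1.5,0,0,0,0,0,-4,0,0,0,0,0,-8,0,0,0,0,0,-12,0,0,0,3,0,-15,0,0,0,7,0,-15,0,0,0,8,0,-15,0,0,0,8,0,-15,0,0,0]' && python3 - <<'E'
from h import *
m=camera_model("wrist"); np.savez("w11.npz",E=m["extrinsics"],M=m["mtx"]); w=snapshot("wrist")
cv2.imwrite("pics/w11.png",w[:,:,::-1]); crop(w,(90,60,330,280),3.2,"pics/w11a.png")
crop(snapshot("side"),(170,100,420,320),3,"pics/s11.png")
E
```

```text
time_s: 16.5
tool_pos: [0.5161, 0.1198, 0.2451]
tcp_rot: [-0.0, 0.763, 0.647, -0.0]
force: [1.3, 0.0, -0.4]
grip_width: 0.0471
```

View pics/w11a.png

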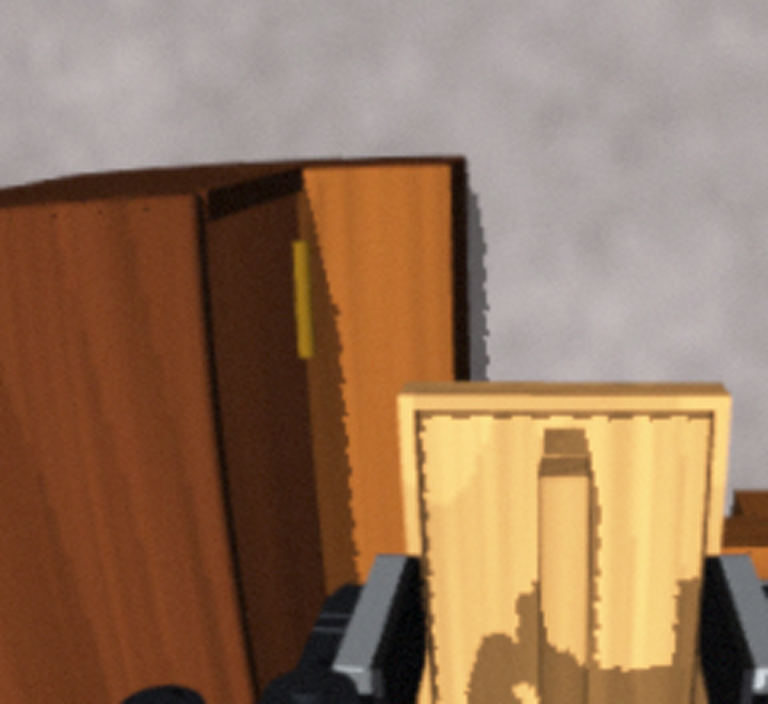

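View pics/s11.png

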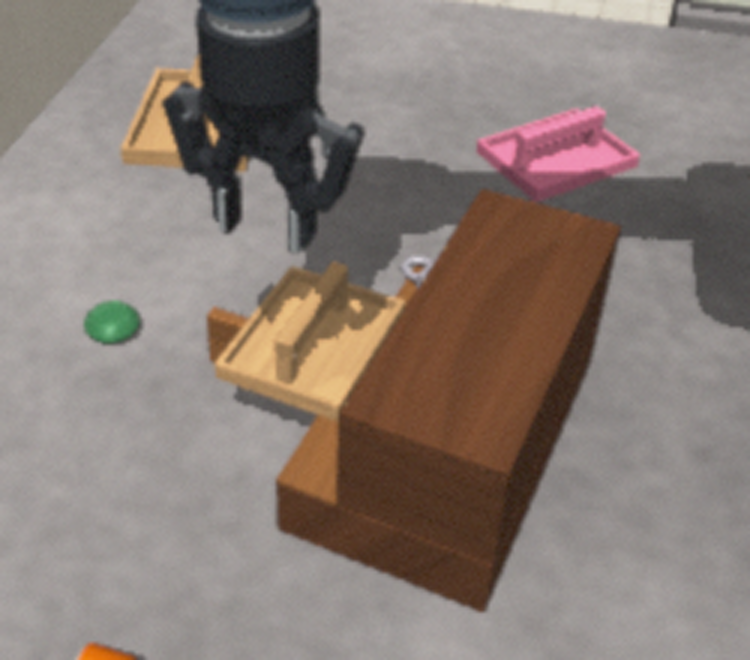

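```bash
python3 -m jog '[4.5,0,0,0,0,0,9,0,0,0,0,0,13.5,0,0,0,0,0,18,0,0,0,0,0,22,0,0,0,0,0,25,0,0,0,0,0,25,0,0,0,0,0]' && python3 - <<'E'
from h import *
t=snapshot("top");cv2.imwrite("pics/t12.png",t[:,:,::-1]); crop(t,(190,165,290,255),8,"pics/t12a.png")
s=snapshot("side");cv2.imwrite("pics/s12.png",s[:,:,::-1]); crop(s,(200,150,350,260),5,"pics/s12a.png")
E
```

```text
time_s: 17.3
tool_pos: [0.5576, 0.3671, 0.2435]
tcp_rot: [-0.0, 0.763, 0.647, -0.001]
force: [-0.7, 0.5, -0.5]
grip_width: 0.0468
```

View pics/t12.png

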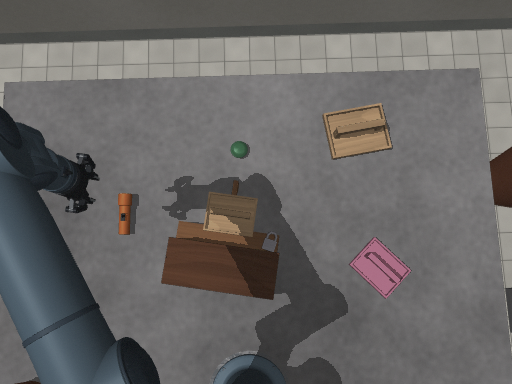

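View pics/t12a.png

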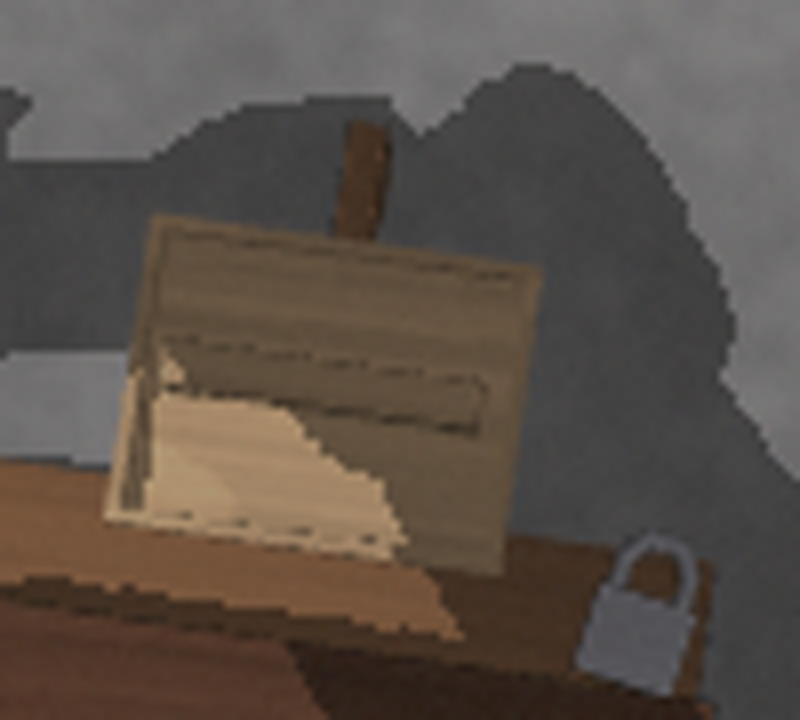

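View pics/s12a.png

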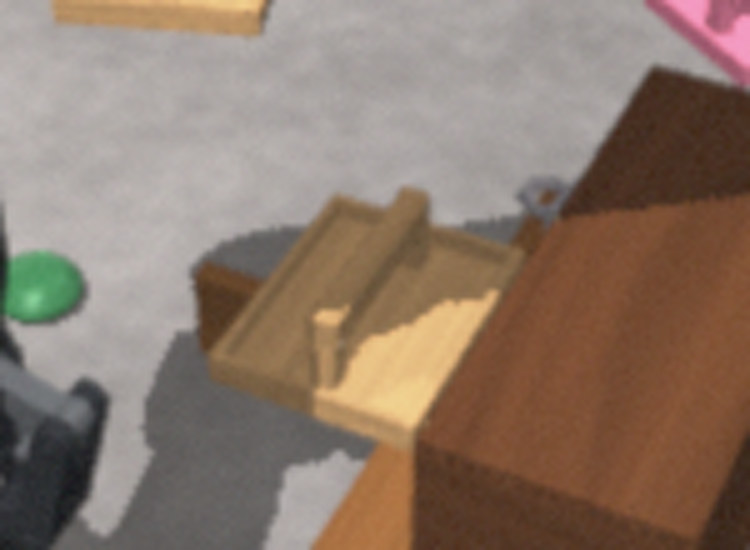

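```bash
python3 - <<'E'
from h import *; from fit import un,w,fit
from scipy.optimize import least_squares
tt=un([(153,215),(541,268),(500,575),(105,520)],8,190,165)
L=[(55,70,76),(55,-70,76),(-55,-70,76),(-55,70,76)]
r=fit([.5,.04,-.17],[("top",L,tt)]); print(r.x,r.fun.round(1))
B=np.array([.4735,.0441,-.1665]); c,s=np.cos(B[2]),np.sin(B[2]); d=r.x[:2]-B[:2]
print("in box mm",(c*d[0]+s*d[1])*1e3,(-s*d[0]+c*d[1])*1e3,"yaw err deg",np.degrees(r.x[2]-B[2]))
# free 6dof using wrist w11: rim + bar corners
dd=np.load("w11.npz"); E,M=dd["E"],dd["M"]
W=un([(541,472),(590,474),(398,397),(731,393)],3.2,90,60)
L2=[(-8,55,110),(8,55,110),(-55,70,76),(55,70,76)]
f=lambda q:(projw(w(q,L2),E,M)-W).ravel()
r=least_squares(f,[.5,.04,-.17]); d=r.x[:2]-B[:2]; print(r.fun.round(1),(c*d[0]+s*d[1])*1e3,(-s*d[0]+c*d[1])*1e3,np.degrees(r.x[2]-B[2]))
# 6-dof level check: top + side corners, free tilt
ss=un([(212,360),(338,195),(520,250),(415,428)],5,200,150); 
Lc=np.array([(55,70,16),(55,-70,16),(-55,-70,16),(-55,70,16)])/1e3
def g(q):
    P=Ro.from_euler("ZYX",q[3:]).apply(Lc)+q[:3]
    return np.r_[(proj("top",P)-tt).ravel(),(proj("side",P)[:3]-ss[:3]).ravel()]
r=least_squares(g,[.5,.04,.06,-.17,0,0]); print(r.x[:3],np.degrees(r.x[3:]),r.fun.round(1))
E
```

```text
[ 0.5012944   0.03792995 -0.16605581] [-0.2 -0.2  0.2 -0.1  0.1  0.2 -0.1  0.2]
in box mm 28.432598600161384 -1.4783095840166038 yaw err deg 0.02545030068136837
[-0.7  0.8  0.7  0.   0.2 -0.5 -0.1 -0.4] 30.77859362415279 0.6329259656913354 0.8114169813256602
[0.50139913 0.03788603 0.05801342] [-9.38919017  1.10227027 -0.20102097] [-0.1 -0.1  0.2 -0.2  0.1 -0.  -0.   0.1 -0.4  0.1 -0.5  0.1  1.1  0. ]
```

```bash
python3 -c "
from rig import *
print(job_done())"
```

```text
the job is handed in; nothing more can be done
None
```

The leg is out at its stop and the tray is set down on the flap and leg. I handed the job in at about 17.4 s; no verdict was reported.

**Leg:** I swung it out with the closed fingers until it met the stop. I held it there at 9.2 to 10.5 N for about 0.9 s. The highest reading on the leg was about 10.5 N. A wrist picture afterwards put the leg at 90.1°.

**Tray:** I gripped the small bamboo tray by its bar and lowered it until it touched, with a peak of about 8 N upward at the wrist. I eased off, let go and moved clear.

**Last checks:**

| Check | Result |
|---|---|
| Top camera against my combined box pose | (28.4, −1.5) mm in the box frame, wanted (30, 0); yaw error 0.03° |
| Top camera against the box as that camera alone sees it | about (29.4, −0.2) mm |
| Wrist camera | (30.8, 0.6) mm; yaw error 0.8° |
| Tilt from top and side pictures | about 1° in one axis, 0.2° in the other |

- **Position:** the readings differ by about 2 mm, which is the calibration accuracy.
- **Level:** the 1° comes from coarse pixel picking, so I take the tray as level.
- **Bystanders:** the torch, padlock and stone look unmoved in the last top picture.

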